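Change the carton coder's ink: find the fullest spare by feel

TASK

The carton coder has run out of ink: pull the empty canister straight up out of the ink station and stand it upright in the yellow empties tray. Then heft the three part-used canisters on the bench to find the fullest, leave the other two standing upright on the bench, and finish still holding the fullest one up in the gripper, upright, still, and 15 cm or more clear of the bench, ready for fitting. Do not tip any canister over or shift the tape roll, carton or hand scanner.

Things in the scene. Friction and masses are not known exactly. Their poses are not given: they have to be found in the camera images.
- empty: the empty ink canister, plugged into the ink station: white block 50 (own x) x 72 (own y) x 110 mm high, black cap 32 mm wide, 10 mm high on top, 90 g, loose. Origin: centre of underside, z up. Latches hold the groove in its narrow ends (10 to 24 mm above the foot); a straight pull up of 6 to 15 N over the first 20 mm frees it. Grip across the 50 mm from above, about 80 mm above the foot
- dock: the coder's ink station, grey housing 130 (x) x 174 (y) x 40 mm high, fixed. Origin on the bench under the centre of its well, z up; it runs from y = -62 to +112 mm (keypad and red lamp at +y, nothing above 45 mm). Well 54 (x) x 76 (y) mm, its floor 12 mm above the bench; a sprung rounded latch in each end wall (y) holds the canister
- tray: the empties tray, yellow, open at the top, fixed to the bench: 140 mm (x) by 130 mm (y) by 45 mm high, walls and floor 4 mm. Origin at the centre of its underside, z up. Empty at the start
- canister_1: part-used ink canister, one of three that look alike, loose on the bench; shape, size and origin (centre of underside, z up) as the empty one; grip it across its 50 mm from above, about 80 mm above the foot. Weights hidden: 120 to 450 g, the fullest at least 100 g heavier than either other; any of the three may be it (the rules call its unseen filling ink_full)
- canister_2: part-used ink canister, one of three that look alike, loose on the bench; shape, size and origin (centre of underside, z up) as the empty one; grip it across its 50 mm from above, about 80 mm above the foot. Weights hidden: 120 to 450 g, the fullest at least 100 g heavier than either other; any of the three may be it (the rules call its unseen filling ink_full)
- canister_3: part-used ink canister, one of three that look alike, loose on the bench; shape, size and origin (centre of underside, z up) as the empty one; grip it across its 50 mm from above, about 80 mm above the foot. Weights hidden: 120 to 450 g, the fullest at least 100 g heavier than either other; any of the three may be it (the rules call its unseen filling ink_full)
- tape: roll of packing tape lying flat, 100 mm across, 48 mm high, loose; origin at the centre of its underside. Leave alone
- carton: small closed carton, 100 (x) by 130 (y) by 70 mm high, loose; origin at the centre of its underside. Leave alone
- scanner: hand-held bar-code scanner lying on its side, grey head 60 by 105 by 38 mm with a black grip, loose; origin at the underside of its head. Leave alone
Things that resemble listed ones, but are neither listed nor needed, are in the scene too. What is shaped like the canister_1 but green is not meant. What is shaped like the dock but pink is not meant.

How it is judged:
On the way, in this order (a step that is already met when the one before it is completed fails the run):
1. the empty canister has been pulled up clear of the ink station in the gripper (z of empty in the frame of dock above 0.06 m and contact force between the fingers and empty above 0.5 N), for 0.1 s.
2. the empty canister stands upright in the yellow tray, let go (x of empty in the frame of tray between -0.05 and 0.05 m and y of empty in the frame of tray between -0.045 and 0.045 m and z of empty in the frame of tray below 0.015 m and angle between empty's own z axis and vertical below 0.15 rad and contact force between the fingers and empty below 0.1 N), for 0.2 s.
3. one of the part-used canisters has been lifted off the bench (((height (world z) of canister_1 above 0.015 m and contact force between the fingers and canister_1 above 0.5 N) or (height (world z) of canister_2 above 0.015 m and contact force between the fingers and canister_2 above 0.5 N) or (height (world z) of canister_3 above 0.015 m and contact force between the fingers and canister_3 above 0.5 N))), for 0.1 s.
At the end, for the whole second after the job is handed in: the fullest of the three part-used canisters is held still in the gripper, its foot more than 130 mm above the bench, within 0.3 rad of upright and resting on nothing; the other two stand upright on the bench, let go; the empty canister stands upright on the tray's floor, let go (all of step 2 and ((distance between ink_full and canister_1 below 0.04 m and height (world z) of canister_1 above 0.13 m and contact force between the fingers and canister_1 above 0.5 N and angle between canister_1's own z axis and vertical below 0.3 rad and linear speed of canister_1 below 0.03 m/s and contact force between each of canister_1, the fingers and canister_2 below 0.1 N and contact force between each of canister_1, the fingers and canister_3 below 0.1 N and contact force between canister_1 and empty below 0.1 N and contact force between canister_1 and dock below 0.1 N and contact force between canister_1 and tray below 0.1 N and height (world z) of canister_2 between -0.005 and 0.003 m and angle between each of canister_2, canister_3's own z axis and vertical below 0.1 rad and height (world z) of canister_3 between -0.005 and 0.003 m) or (distance between ink_full and canister_2 below 0.04 m and height (world z) of canister_2 above 0.13 m and contact force between the fingers and canister_2 above 0.5 N and angle between canister_2's own z axis and vertical below 0.3 rad and linear speed of canister_2 below 0.03 m/s and contact force between each of canister_2, the fingers and canister_1 below 0.1 N and contact force between each of canister_2, the fingers and canister_3 below 0.1 N and contact force between canister_2 and empty below 0.1 N and contact force between canister_2 and dock below 0.1 N and contact force between canister_2 and tray below 0.1 N and height (world z) of canister_1 between -0.005 and 0.003 m and angle between each of canister_1, canister_3's own z axis and vertical below 0.1 rad and height (world z) of canister_3 between -0.005 and 0.003 m) or (distance between ink_full and canister_3 below 0.04 m and height (world z) of canister_3 above 0.13 m and contact force between the fingers and canister_3 above 0.5 N and angle between canister_3's own z axis and vertical below 0.3 rad and linear speed of canister_3 below 0.03 m/s and contact force between each of canister_3, the fingers and canister_1 below 0.1 N and contact force between each of canister_3, the fingers and canister_2 below 0.1 N and contact force between canister_3 and empty below 0.1 N and contact force between canister_3 and dock below 0.1 N and contact force between canister_3 and tray below 0.1 N and height (world z) of canister_1 between -0.005 and 0.003 m and angle between each of canister_1, canister_2's own z axis and vertical below 0.1 rad and height (world z) of canister_2 between -0.005 and 0.003 m))); the arm keeps its last pose, push and grip.
It fails at once if a part-used canister is tipped by more than 40 degrees (angle between any of canister_1, canister_2, canister_3's own z axis and vertical above 0.7 rad).
It fails at once if the tape roll, the carton or the scanner is shifted by more than 30 mm (distance of any of tape, carton, scanner from where it was at the start of the episode above 0.03 m).
It also fails if it takes over 72 s, if anything falls off the work surface, if the arm or the gripper's body presses on something with over 40 N, if the wrist force passes 120 N, or if a joint passes its speed limit or range.

ROBOT

A 6-joint arm with a two-finger parallel gripper is mounted at the origin on the work surface. World frame = base frame: x ahead of the robot, y to its left, z up, the work surface at z = 0. Lengths are in m, angles in rad, forces in N, time in s.
With the tool pointing down it reaches from about 0.425 to 0.95 m from the base axis. Payload 3.5 kg.
Tool frame: the origin (TCP) lies at the very end of the fingers, on their centre line; the grasp point (between the pads) lies 19 mm behind it; z points along the fingers, y is the direction in which the jaws open and shut (so a half turn about z gives the same grasp; the last joint's range is limited). The gripper opens to 85 mm and grips with 20 to 120 N. Pads are 22 mm wide; open, the fingers measure 114 mm over their backs; the gripper's body (76 mm by 85 mm) begins 54 mm behind the grasp point. The pads swing forward as they close: fully open they stand 13 mm farther back than shut.
Start: joints at [1.089, 0.286, 1.577, -0, 1.279, -0.15], TCP at [0.22, 0.638, 0.231] pointing down, gripper open.
Joint ranges: [-2.77, 2.77], [-0.9, 2.22], [0.21, 2.48], [-1.53, 4.67], [0.24, 2.81], [-2.84, 2.84]. Speed limits (rad/s): [2.79, 2.79, 3.14, 3.14, 3.14, 3.14].

INTERFACE

Orientations are given as a unit quaternion [x, y, z, w].
In Python, from plant import get_state, vision, ctrl, cut_out gives the robot as it stands.
- The arm moves only by the tool jog_arm, never from a script. Its argument "commands" is text: rows parted by semicolons, each of 6 numbers parted by spaces: the shift along the world's x, y, z in m, then the turn, a rotation vector about the world's x, y, z in rad. A call has 1 to 20 rows; each row is the pose to reach, as a shift and turn from the pose commanded when the call began; what a row does not reach only later rows make up. A row lasts 1/8 s, in which the tool goes at most 62.5 mm and 10.7 degrees, less where a joint would pass 70% of its speed; a pose out of reach is approached as far as the arm can. A call with a gripper value outside its range is refused whole. "gripper" is the opening in per cent of the stroke, from 0 (shut) to 100 (fully open), set as the call begins (left out, the last holds). The fingers move at their own pace and stop on an object; "grip_force" is the grip in N (left out, the last holds). Time passes only in rows, so rows that repeat a pose let the fingers close. It gives the time, the measured TCP pose, the force and the opening at its end, in the units of the state.
- get_state(): the state, without advancing time (a new reading comes with each control period).
- vision.read_camera(name): name is "scene" or "top" or "wrist"; returns a dict with "frame" (420x560x3 uint8, red, green, blue), "z_map" (420x560 float32, m along the optical axis (not along the pixel's ray), 0 where there is no reading), "fx", "fy", "cx", "cy" (pixels), "R" (3x3) and "t" (3): a world point X has camera coordinates R X + t. Camera axes: x right, y down, z forward; pixel columns grow to the right and rows downward; lengths in m; the calibration is good to about 2 mm. The wrist camera is an equidistant fisheye: a pixel r from the principal point sees the ray r / f radians off the axis. A picture is of the moment at which its call begins.
- ctrl.sign_off(): hands the job in, once; it reports no verdict.
Trained networks look in the newest picture that a camera, given by its name, has taken for a name from the list of things; names that differ only in an ending like _2 or _b are one class to them, and where a whole thing is asked for, a point or a joint stands for the part that bears it (a point fixed in the world has none). Each returns a list of dicts, best first, with "conf" (0 to 1); they miss things now and then, are a little off and sometimes report something else, mostly with a low value. They report only what shows in the picture. A call takes as long as a camera call. They do not tell look-alikes from the thing itself.
- cut_out(camera, query): "pixels" (420x560 bool, what is visible of it) and "box" ([centre column, centre row, width, height] in pixels, round what is visible of it).
The state is a dict: "time": time; "qpos": joint angles; "dq": joint speeds; "joint_efforts": joint torques, N m; "eef_pos": TCP position; "tcp_rot": TCP orientation; "contact_force": force on the tool from outside, world axes, zero at the start; "wrist_torque": the same for the moment, N m; "opening": opening from 0.0 (shut) to 1.0 (fully open).
Only numpy, scipy, OpenCV 4.12 (cv2) and the standard library are available. Lean on these libraries where they do the work, as an engineer would, in place of code of your own. Each camera call takes 0.05 s, during which the arm holds its last target.

## Working session

There is one attempt and no reset: what is moved stays moved. The work goes in short steps, Python scripts to look and compute and a tool call to move; the robot and the scene stay as the last step left them, time stands still between calls to the robot, and variables do not carry over. Pictures are saved under pics/ and viewed, and the job is handed in when it is done.

Besides the shell and the picture viewer there is one more tool, called after "Emit:" as name(argument=value, ...), one argument or row to a line, values as JSON. jog_arm: Moves the arm, as the interface text tells. Its arguments: {"type":"object","properties":{"commands":{"type":"string"},"gripper":{"type":"number"},"grip_force":{"type":"number"}},"required":["commands"]}

```bash
mkdir -p pics; ls; python3 - <<'E'
from plant import get_state, vision, ctrl, cut_out
import cv2,numpy as np
s=get_state();print(s)
for n in ["scene","top"]:
    c=vision.read_camera(n)
    cv2.imwrite(f"pics/{n}0.png",c["frame"][:,:,::-1])
    np.savez(f"{n}0.npz",**c)
    print(n,c["fx"],c["cx"],c["cy"],c["R"],c["t"])
    for q in ["empty","dock","tray","canister_1","tape","carton","scanner"]:
        for d in cut_out(n,q): print(n,q,round(d["conf"],2),[round(float(v)) for v in d["box"]],int(d["pixels"].sum()))
E
```

```text
pics
{'time': 0.0, 'qpos': array([ 1.08900981e+00,  2.87185964e-01,  1.57819311e+00, -7.52600618e-06,
        1.27856664e+00, -1.49978793e-01]), 'dq': array([ 0.00084742, -0.00021167, -0.00014394, -0.00035355, -0.0007614 ,
       -0.00033909]), 'joint_efforts': array([-1.79548508e-03, -4.05982232e+01, -2.92621726e+01, -2.65423305e-04,
        5.94316400e-03, -2.35187283e-07]), 'eef_pos': array([0.2195358 , 0.63760782, 0.2299249 ]), 'tcp_rot': array([ 1.65142664e-01,  9.86268988e-01, -1.11944148e-03, -3.62073000e-04]), 'contact_force': array([-0.16570543, -0.27011757,  0.37154115]), 'wrist_torque': array([-0.02956859, -0.01633574,  0.01007555]), 'opening': 0.9990424557492251}
scene 493.8874145030967 284.22414046975507 205.7402955721872 [[ 0.76111931  0.64854218  0.00950987]
 [ 0.55975037 -0.64936605 -0.51478467]
 [-0.32768419  0.3971357  -0.85726676]] [-0.40231445 -0.27878425  1.35058849]
scene empty 0.61 [295, 154, 33, 49] 1255
scene dock 0.96 [290, 79, 66, 61] 2800
scene dock 0.83 [300, 166, 83, 74] 2540
scene tray 0.7 [366, 108, 74, 69] 2746
scene canister_1 0.93 [172, 321, 47, 54]
[... 221 characters left out ...]
3298
scene scanner 0.7 [417, 210, 67, 65] 1786
top 419.00872144939746 282.5243268063649 208.87095890190636 [[ 0.02225966 -0.99974805 -0.00288976]
 [-0.99077669 -0.02167327 -0.13376032]
 [ 0.13366399  0.00584056 -0.9910095 ]] [0.00156709 0.53767222 1.08859063]
top empty 0.59 [249, 232, 27, 21] 647
top dock 0.89 [164, 310, 78, 72] 3551
top dock 0.6 [243, 232, 66, 56] 2631
top tray 0.66 [145, 220, 65, 62] 2832
top canister_1 0.88 [426, 209, 41, 28] 961
top canister_1 0.74 [431, 257, 43, 29] 957
top canister_1 0.67 [386, 194, 37, 28] 879
top canister_1 0.57 [333, 214, 35, 27] 681
top tape 0.95 [379, 127, 42, 43] 849
top carton 0.59 [294, 123, 57, 50] 2112
top scanner 0.55 [217, 122, 40, 53] 1232
```

View pics/scene0.png

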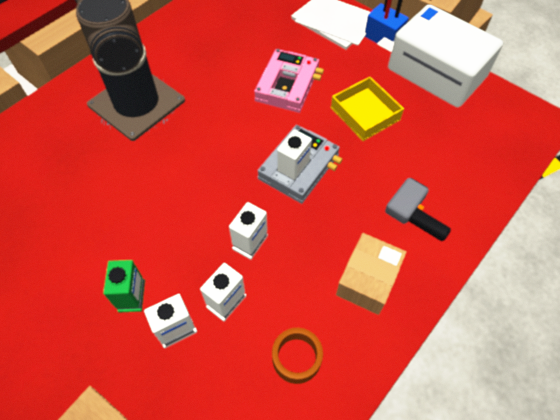

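View pics/top0.png

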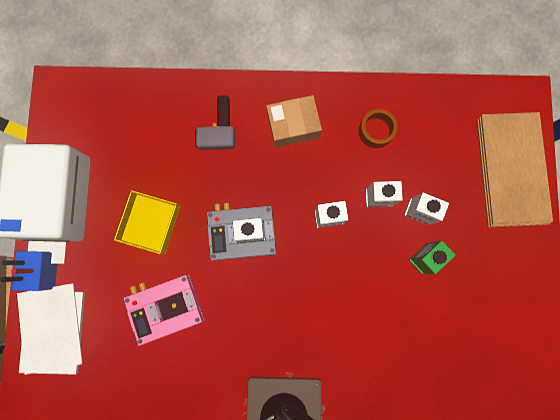

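The scene shows three white canisters: top view (333,214), (386,194) and (428,207). The green one at (432,257) is a look-alike and out. The grey dock with the white empty is at (243,232); the pink dock at (164,310) is out. The tray is at (147,222). Next I measure from depth in both views.

```bash
cat > h.py <<'E'
import numpy as np,cv2
def cloud(c):
    z=c["z_map"];v,u=np.mgrid[0:420,0:560]
    P=np.stack([(u-c["cx"])/c["fx"]*z,(v-c["cy"])/c["fy"]*z,z],-1)
    X=(P-c["t"])@c["R"]   # R^T (P-t)
    X[z<=0]=np.nan
    return X
def rect(pts):
    r=cv2.minAreaRect((pts*1000).astype(np.float32)); b=cv2.boxPoints(r)
    e1=b[1]-b[0];e2=b[2]-b[1]
    l=e1 if np.hypot(*e1)>np.hypot(*e2) else e2
    return np.round(np.array(r[0]),1),np.round(sorted(r[1]),1),round(float(np.degrees(np.arctan2(l[1],l[0])))%180,1)
E
python3 - <<'E'
from h import *
for n in ["top","scene"]:
    c=dict(np.load(n+"0.npz"));X=cloud(c)
    H=X[...,2]
    print(n,"bench med",np.nanmedian(H))
    def comps(lo,hi,amin=60):
        m=((H>lo)&(H<hi)&(X[...,0]>0.15)&(X[...,0]<0.95)&(np.abs(X[...,1])<0.65)).astype(np.uint8)
        k,l,st,ce=cv2.connectedComponentsWithStats(m)
        for i in range(1,k):
            if st[i,4]>=amin:
                p=X[l==i]
                print(lo,hi,np.round(ce[i]),st[i,4],"zmed %.4f"%np.median(p[:,2]),rect(p[:,:2]))
    comps(.1,.118); comps(.118,.14); comps(.03,.048,150)
    comps(.015,.2,150)
E
```

```text
top bench med 9.196177776322253e-05
0.1 0.118 [ 68. 193.] 362 zmed 0.1093 (array([558.5, 555.6]), array([ 19.7, 235.3]), 176.4)
0.1 0.118 [387. 191.] 451 zmed 0.1101 (array([ 580.4, -250.5]), array([50.3, 72.2]), 92.4)
0.1 0.118 [431. 206.] 472 zmed 0.1098 (array([ 543.7, -361.7]), array([50.4, 73.5]), 67.9)
0.1 0.118 [332. 212.] 457 zmed 0.1103 (array([ 523.3, -112. ]), array([50., 72.]), 99.6)
0.1 0.118 [437. 257.] 484 zmed 0.1100 (array([ 416.9, -373.1]), array([50.5, 71.8]), 133.5)
0.118 0.14 [ 46. 191.] 3837 zmed 0.1297 (array([560.9, 600.5]), array([ 99. , 239.5]), 0.0)
0.118 0.14 [388. 189.] 118 zmed 0.1206 (array([ 581. , -250.7]), array([31. , 31.8]), 168.1)
0.118 0.14 [433. 205.] 117 zmed 0.1203 (array([ 544. , -361.5]), array([31.8, 32.5]), 117.1)
0.118 0.14 [333. 211.] 112 zmed 0.1206 (array([ 523.8, -111.7]), array([29.7, 30.1]), 105.9)
0.118 0.14 [247. 228.] 574 zmed 0.1227 (array([475.4,  98.4]), array([49.6, 71.7]), 96.8)
0.118 0.14 [440. 256.] 121 zmed 0.1201 (array([ 417.4, -373.2]), array([30.4, 31.5]), 132.9)
0.03 0.048 [215. 133.] 915 zmed 0.0371 (array([771.9, 2
[... 4258 characters left out ...]
(array([779.5, 210.5]), array([111.8, 152. ]), 3.3)
0.015 0.2 [249. 228.] 1374 zmed 0.1085 (array([ 521.6, -111.2]), array([50.9, 73.5]), 98.9)
0.015 0.2 [371. 272.] 3259 zmed 0.0713 (array([779. ,  -9.2]), array([101.2, 134. ]), 104.3)
0.015 0.2 [124. 284.] 1641 zmed 0.1088 (array([ 415.6, -372.6]), array([51.5, 73.1]), 133.4)
0.015 0.2 [224. 290.] 1509 zmed 0.1097 (array([ 578.6, -249.3]), array([51.2, 72.9]), 92.5)
0.015 0.2 [170. 320.] 1595 zmed 0.1101 (array([ 541.6, -361. ]), array([52.5, 72.2]), 68.5)
0.015 0.2 [297. 354.] 1227 zmed 0.0480 (array([ 768.5, -244.2]), array([97.6, 99.2]), 128.2)
0.015 0.2 [ 92. 408.] 1209 zmed 0.0395 (array([ 538.3, -557.3]), array([ 61.6, 125.7]), 40.6)
```

Candidates, by top-view pixel: white canisters A (333,212), B (387,191) and C (431,206). The green one (437,257) is excluded by colour. Dock grey (239,233), not the pink (160,310). I'll confirm this with one enlarged crop.

```bash
python3 - <<'E'
import cv2
i=cv2.imread("pics/top0.png")[150:350,100:470]
cv2.imwrite("pics/crop0.png",cv2.resize(i,None,fx=2.1,fy=2.1,interpolation=cv2.INTER_CUBIC))
E
```

```text
(no output)
```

View pics/crop0.png

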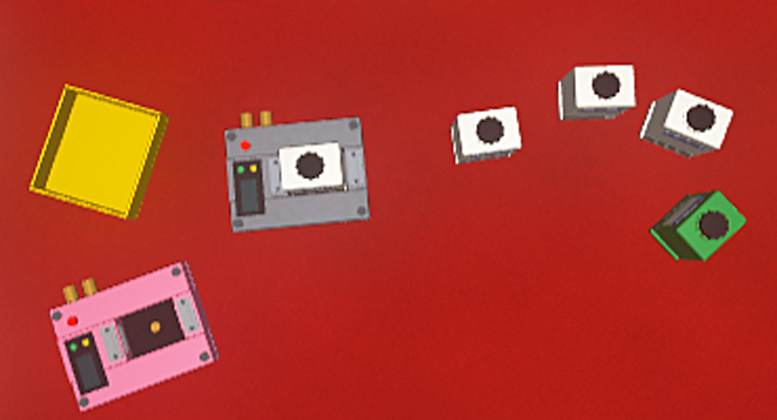

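Emit:
jog_arm(
  commands="0.254 -0.539 0.02 0 0 -1.129;0.254 -0.539 0.02 0 0 -1.129;0.254 -0.539 0.02 0 0 -1.129;0.254 -0.539 0.02 0 0 -1.129;0.254 -0.539 0.02 0 0 -1.129;0.254 -0.539 0.02 0 0 -1.129;0.254 -0.539 0.02 0 0 -1.129;0.254 -0.539 0.02 0 0 -1.129;0.254 -0.539 0.02 0 0 -1.129;0.254 -0.539 0.02 0 0 -1.129;0.254 -0.539 0.02 0 0 -1.129;0.254 -0.539 0.02 0 0 -1.129;0.254 -0.539 0.02 0 0 -1.129;0.254 -0.539 0.02 0 0 -1.129;0.254 -0.539 0.02 0 0 -1.129",
  gripper=100,
)

```text
time: 2.68
eef_pos: [0.4736, 0.0998, 0.2513]
tcp_rot: [0.667, 0.745, 0.0, 0.0]
contact_force: [-0.2, -0.0, 0.6]
opening: 1.002
```

The crop shows the white canister seated in the grey dock at crop (310,165), the pink dock empty, and three white canisters at (490,130), (605,85) and (700,118). Next, a wrist check above the empty.

```bash
cat >> h.py <<'E'
def wcloud(c):
    z=c["z_map"];v,u=np.mgrid[0:420,0:560]
    x=(u-c["cx"])/c["fx"];y=(v-c["cy"])/c["fy"];r=np.hypot(x,y)+1e-9
    k=np.tan(np.minimum(r,1.4))/r
    P=np.stack([x*k*z,y*k*z,z],-1)
    X=(P-c["t"])@c["R"]; X[(z<=0)|(r>1.3)]=np.nan
    return X
def tops(X,lo,hi,amin=150,ctr=None,rad=.15):
    H=X[...,2]; m=(H>lo)&(H<hi)
    if ctr is not None: m&=np.hypot(X[...,0]-ctr[0],X[...,1]-ctr[1])<rad
    k,l,st,ce=cv2.connectedComponentsWithStats(m.astype(np.uint8))
    for i in range(1,k):
        if st[i,4]>=amin:
            p=X[l==i]; print(np.round(ce[i]),st[i,4],"z %.4f"%np.median(p[:,2]),rect(p[:,:2]))
E
python3 - <<'E'
from h import *
from plant import *
c=vision.read_camera("wrist"); cv2.imwrite("pics/w1.png",c["frame"][:,:,::-1])
X=wcloud(c)
tops(X,.117,.127,100,(.474,.099),.07); tops(X,.127,.14,50,(.474,.099),.07); tops(X,.03,.05,300,(.474,.12),.16)
E
```

```text
[284. 190.] 3274 z 0.1216 (array([474.4, 100.6]), array([50.2, 70.6]), 96.8)
[284. 197.] 1162 z 0.1316 (array([474.5, 100.2]), array([32.7, 33.6]), 110.8)
[284. 136.] 12903 z 0.0401 (array([474.2, 125.2]), array([136.1, 173.5]), 96.9)
```

View pics/w1.png

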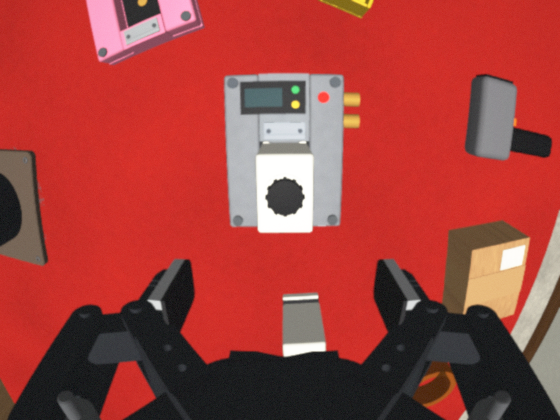

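The wrist view shows the empty's cap centred at (285,197), between the finger lines. It measures (474,100) with its top at 121.6 mm, which agrees with the other views. Descending.

Emit:
jog_arm(
  commands="0 0 -0.05 0 0 0;0 0 -0.1 0 0 0;0 0 -0.13 0 0 0;0 0 -0.155 0 0 0;0 0 -0.17 0 0 0;0 0 -0.178 0 0 0;0 0 -0.178 0 0 0;0 0 -0.178 0 0 0",
)

```text
time: 3.72
eef_pos: [0.4747, 0.0992, 0.0744]
tcp_rot: [0.667, 0.745, 0.001, 0.001]
contact_force: [-1.0, -0.3, -0.2]
opening: 1.002
```

Emit:
jog_arm(
  commands="0 0 0 0 0 0;0 0 0 0 0 0;0 0 0 0 0 0;0 0 0 0 0 0;0 0 0 0 0 0;0 0 0 0 0 0;0 0 0 0 0 0;0 0 0 0 0 0",
  gripper=0,
  grip_force=80,
)

```text
time: 4.72
eef_pos: [0.4746, 0.0992, 0.0741]
tcp_rot: [0.667, 0.745, 0.001, 0.001]
contact_force: [-0.0, 1.0, 6.2]
opening: 0.577
```

Emit:
jog_arm(
  commands="0 0 0.003 0 0 0;0 0 0.006 0 0 0;0 0 0.01 0 0 0;0 0 0.014 0 0 0;0 0 0.018 0 0 0;0 0 0.022 0 0 0;0 0 0.027 0 0 0;0 0 0.035 0 0 0;0 0 0.055 0 0 0;0 0 0.085 0 0 0;0 0 0.11 0 0 0;0 0 0.125 0 0 0;0 0 0.13 0 0 0;0 0 0.13 0 0 0;0 0 0.13 0 0 0",
)

```text
time: 6.6
eef_pos: [0.4732, 0.0992, 0.2021]
tcp_rot: [0.667, 0.745, -0.001, -0.001]
contact_force: [0.3, 0.8, -0.6]
opening: 0.574
```

```bash
python3 - <<'E'
from h import *
from plant import *
c=vision.read_camera("wrist"); cv2.imwrite("pics/w2.png",c["frame"][:,:,::-1])
c=vision.read_camera("scene"); X=cloud(c); tops(X,.16,.3,60,(.474,.099),.08); cv2.imwrite("pics/s2.png",c["frame"][:,:,::-1])
s=get_state();print(s["contact_force"])
E
```

```text
[293. 113.] 1992 z 0.2515 (array([475.1,  92. ]), array([ 70.1, 131.1]), 25.4)
[-0.03485597  0.84971531 -1.05055191]
```

View pics/w2.png

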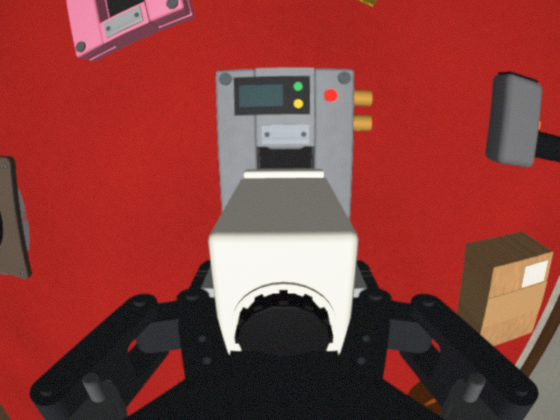

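View pics/s2.png

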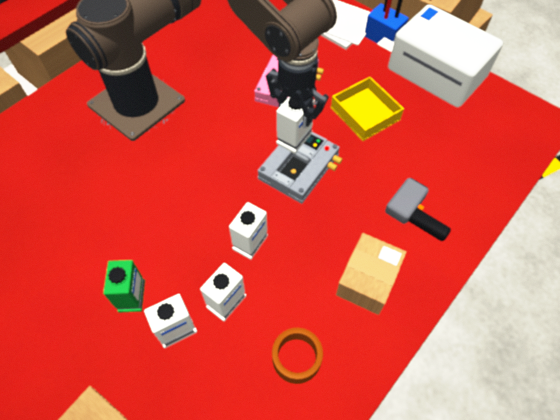

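The canister (wrist view, cap at (285,330)) is out and held straight, and the well at (285,160) is empty. Moving it over the tray.

Emit:
jog_arm(
  commands="0.004 0.05 0 0 0 0;0.008 0.11 0 0 0 0;0.012 0.17 0 0 0 0;0.016 0.22 0 0 0 0;0.02 0.26 0 0 0 0;0.02 0.279 0 0 0 0;0.02 0.279 0 0 0 0;0.02 0.279 0 0 0 0;0.02 0.279 -0.03 0 0 0;0.02 0.279 -0.07 0 0 0;0.02 0.279 -0.1 0 0 0;0.02 0.279 -0.12 0 0 0;0.02 0.279 -0.128 0 0 0;0.02 0.279 -0.132 0 0 0;0.02 0.279 -0.135 0 0 0;0.02 0.279 -0.135 0 0 0;0.02 0.279 -0.135 0 0 0",
)

```text
time: 8.82
eef_pos: [0.4942, 0.3785, 0.069]
tcp_rot: [0.667, 0.745, 0.001, 0.0]
contact_force: [0.0, 0.2, -0.6]
opening: 0.579
```

```bash
python3 - <<'E'
from h import *
from plant import *
c=vision.read_camera("scene"); cv2.imwrite("pics/s3.png",cv2.resize(c["frame"][40:240,260:460,::-1],None,fx=3,fy=3))
print(get_state()["contact_force"],get_state()["eef_pos"])
E
```

```text
[ 0.19215365  0.05036951 -0.76874415] [0.4940951  0.37840735 0.06891143]
```

View pics/s3.png

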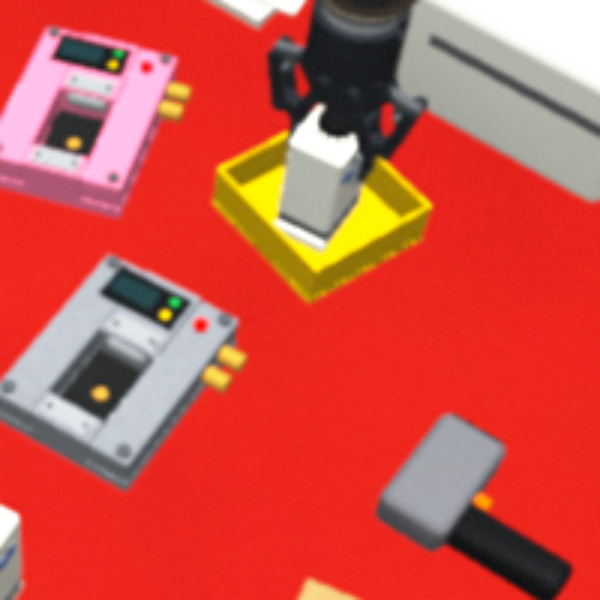

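It is inside the tray (crop (320,190)) and still weighs on the gripper, so it is a few mm above the floor. I'll lower to contact, then release.

Emit:
jog_arm(
  commands="0 0 -0.001 0 0 0;0 0 -0.002 0 0 0;0 0 -0.003 0 0 0;0 0 -0.0035 0 0 0;0 0 -0.0035 0 0 0",
)

```text
time: 9.5
eef_pos: [0.4939, 0.3783, 0.0661]
tcp_rot: [0.667, 0.745, -0.0, -0.0]
contact_force: [-1.8, -1.2, 5.7]
opening: 0.573
```

Emit:
jog_arm(
  commands="0 0 0 0 0 0;0 0 0 0 0 0;0 0 0 0 0 0;0 0 0 0 0 0;0 0 0 0 0 0;0 0 0 0 0 0",
  gripper=90,
)

```text
time: 10.25
eef_pos: [0.4939, 0.3782, 0.0648]
tcp_rot: [0.667, 0.745, -0.0, -0.0]
contact_force: [0.2, 0.4, -0.7]
opening: 0.901
```

Emit:
jog_arm(
  commands="0 0 0.04 0 0 0;0 0 0.1 0 0 0;0 0 0.16 0 0 0;0 0 0.185 0 0 0;0 0 0.185 0 0 0;0.003 -0.05 0.185 0 0 0;0.006 -0.11 0.185 0 0 0;0.01 -0.17 0.185 0 0 0.02;0.013 -0.23 0.185 0 0 0.03;0.016 -0.29 0.185 0 0 0.04;0.02 -0.35 0.185 0 0 0.05;0.024 -0.41 0.185 0 0 0.056;0.026 -0.46 0.185 0 0 0.056;0.028 -0.49 0.185 0 0 0.056;0.028 -0.49 0.185 0 0 0.056;0.028 -0.49 0.185 0 0 0.056;0.028 -0.49 0.185 0 0 0.056",
)

```text
time: 12.38
eef_pos: [0.5216, -0.1106, 0.2491]
tcp_rot: [0.645, 0.764, -0.0, -0.001]
contact_force: [1.0, 1.1, 0.3]
opening: 0.898
```

```bash
cat >> h.py <<'E'
def settle(n=6):
    from plant import get_state,vision
    F=[]
    for i in range(n):
        F.append(get_state()["contact_force"]); vision.read_camera("wrist")
    print("F",np.round(np.mean(F,0),2),np.round(np.std(F,0),2))
E
python3 - <<'E'
from h import *
from plant import *
settle(4)
c=vision.read_camera("wrist"); cv2.imwrite("pics/w4.png",c["frame"][:,:,::-1])
X=wcloud(c); tops(X,.106,.117,100,(.522,-.112),.07)
c=vision.read_camera("top"); X=cloud(c); tops(X,.1,.119,60,(.4945,.378),.1);cv2.imwrite("pics/t4.png",c["frame"][:,:,::-1])
c=vision.read_camera("scene"); X=cloud(c); tops(X,.1,.119,60,(.4945,.378),.1)
print(get_state()["eef_pos"],get_state()["tcp_rot"],get_state()["time"])
E
```

```text
F [0.26 0.37 0.34] [0.48 0.6  0.11]
[284. 187.] 3093 z 0.1097 (array([ 522.3, -110.5]), array([50.2, 70.8]), 99.4)
[138. 219.] 457 z 0.1139 (array([495.1, 377. ]), array([50.4, 72.7]), 96.6)
[371.  87.] 380 z 0.1148 (array([492.6, 377.1]), array([52. , 78.4]), 97.6)
[ 0.52191239 -0.11147579  0.24999739] [6.45824051e-01 7.63486259e-01 5.47929605e-05 1.53493460e-04] 12.725
```

View pics/w4.png

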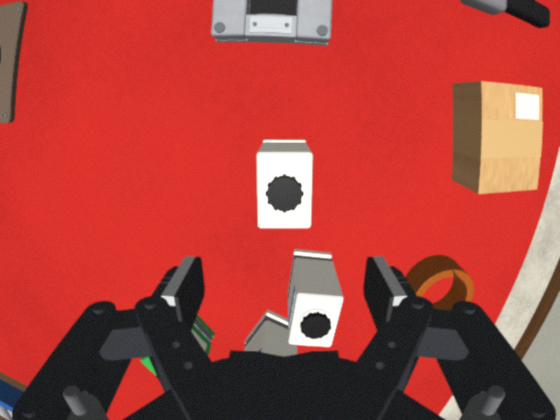

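View pics/t4.png

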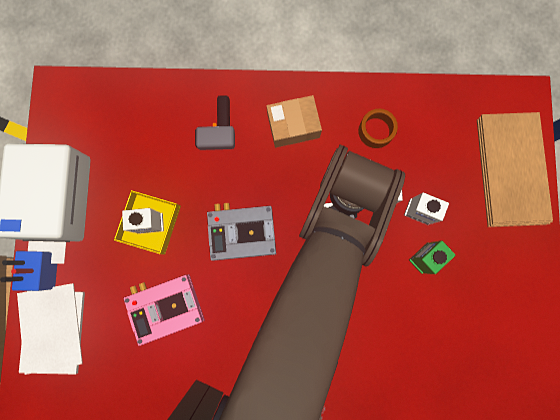

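The empty stands in the tray (top view (138,219)) with its top at 114 mm and its centre within 2 mm. Canister A is centred under the gripper (wrist (285,193)). Grasp and heft, using a small lift of 50 mm.

Emit:
jog_arm(
  commands="0 0 -0.06 0 0 0;0 0 -0.11 0 0 0;0 0 -0.15 0 0 0;0 0 -0.175 0 0 0;0 0 -0.185 0 0 0;0 0 -0.188 0 0 0;0 0 -0.188 0 0 0",
)

```text
time: 13.6
eef_pos: [0.5227, -0.1121, 0.0629]
tcp_rot: [0.646, 0.763, 0.0, 0.001]
contact_force: [-0.1, -0.2, -0.4]
opening: 0.898
```

Emit:
jog_arm(
  commands="0 0 0 0 0 0;0 0 0 0 0 0;0 0 0 0 0 0;0 0 0 0 0 0;0 0 0 0 0 0;0 0 0 0 0 0;0 0 0 0 0 0;0 0 0.01 0 0 0;0 0 0.025 0 0 0;0 0 0.04 0 0 0;0 0 0.05 0 0 0;0 0 0.05 0 0 0;0 0 0.05 0 0 0;0 0 0.05 0 0 0;0 0 0.05 0 0 0",
  gripper=0,
  grip_force=60,
)

```text
time: 15.48
eef_pos: [0.5215, -0.1117, 0.1112]
tcp_rot: [0.646, 0.763, -0.0, -0.001]
contact_force: [0.1, -0.7, -2.3]
opening: 0.574
```

```bash
python3 - <<'E'
from h import *
settle(10)
from plant import *
print(get_state()["eef_pos"])
E
```

```text
F [ 0.   -0.11 -2.41] [0.46 0.52 0.41]
[ 0.5218476  -0.1118049   0.11183198]
```

Emit:
jog_arm(
  commands="0 0 -0.02 0 0 0;0 0 -0.038 0 0 0;0 0 -0.045 0 0 0;0 0 -0.048 0 0 0;0 0 -0.05 0 0 0;0 0 -0.0505 0 0 0;0 0 -0.0505 0 0 0",
)

```text
time: 16.85
eef_pos: [0.5224, -0.1119, 0.0631]
tcp_rot: [0.646, 0.763, 0.0, 0.0]
contact_force: [-3.8, 2.4, 6.2]
opening: 0.578
```

Emit:
jog_arm(
  commands="0 0 0 0 0 0;0 0 0 0 0 0;0 0 0 0 0 0;0 0 0 0 0 0;0 0 0 0 0 0;0 0 0.03 0 0 0;0 0 0.09 0 0 0;0 0 0.15 0 0 0;0 0 0.188 0 0 0;0.02 -0.05 0.188 0 0 -0.06;0.04 -0.1 0.188 0 0 -0.124;0.057 -0.138 0.188 0 0 -0.124;0.057 -0.138 0.188 0 0 -0.124;0.057 -0.138 0.188 0 0 -0.124;0.057 -0.138 0.188 0 0 -0.124",
  gripper=90,
)

```text
time: 18.73
eef_pos: [0.5786, -0.2486, 0.2493]
tcp_rot: [0.692, 0.722, 0.0, -0.0]
contact_force: [0.2, 0.3, -0.2]
opening: 0.904
```

```bash
python3 - <<'E'
from h import *
from plant import *
settle(4)
c=vision.read_camera("wrist"); cv2.imwrite("pics/w5.png",c["frame"][:,:,::-1])
X=wcloud(c)
for p in [(.522,-.112),(.58,-.25)]: tops(X,.104,.117,100,p,.07)
print(get_state()["eef_pos"],get_state()["tcp_rot"],get_state()["time"])
E
```

```text
F [ 0.27 -0.02  0.65] [0.69 0.42 0.51]
[227.  39.] 3141 z 0.1099 (array([ 522.4, -110.2]), array([50.6, 73.7]), 99.6)
[284. 188.] 3099 z 0.1096 (array([ 579.6, -248.5]), array([50.2, 70.7]), 92.5)
[ 0.57882858 -0.24919821  0.24961315] [6.91818185e-01 7.22071712e-01 4.48787108e-05 2.00119643e-04] 18.975
```

View pics/w5.png

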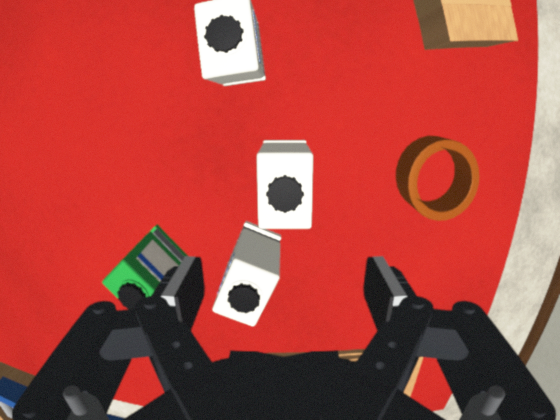

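A stands level at its old spot (top 109.9 mm, wrist (227,39)), and B is centred at (285,193). Same heft for B.

Emit:
jog_arm(
  commands="0 0 -0.06 0 0 0;0 0 -0.11 0 0 0;0 0 -0.15 0 0 0;0 0 -0.175 0 0 0;0 0 -0.185 0 0 0;0 0 -0.188 0 0 0;0 0 -0.188 0 0 0",
)

```text
time: 19.85
eef_pos: [0.5797, -0.2503, 0.0627]
tcp_rot: [0.692, 0.722, 0.0, 0.001]
contact_force: [-0.6, 0.4, -0.3]
opening: 0.897
```

Emit:
jog_arm(
  commands="0 0 0 0 0 0;0 0 0 0 0 0;0 0 0 0 0 0;0 0 0 0 0 0;0 0 0 0 0 0;0 0 0 0 0 0;0 0 0 0 0 0;0 0 0.01 0 0 0;0 0 0.025 0 0 0;0 0 0.04 0 0 0;0 0 0.05 0 0 0;0 0 0.05 0 0 0;0 0 0.05 0 0 0;0 0 0.05 0 0 0;0 0 0.05 0 0 0",
  gripper=0,
)

```text
time: 21.72
eef_pos: [0.5785, -0.2496, 0.1107]
tcp_rot: [0.692, 0.722, -0.0, -0.001]
contact_force: [-0.2, 0.3, -1.8]
opening: 0.578
```

```bash
python3 - <<'E'
from h import *
settle(10)
from plant import *
print(get_state()["eef_pos"])
E
```

```text
F [-0.09 -0.03 -2.41] [0.47 0.46 0.49]
[ 0.578855   -0.24981232  0.11135018]
```

B equals A (2.4 N), so C should be the fullest. I'll set B down and go to C.

Emit:
jog_arm(
  commands="0 0 -0.02 0 0 0;0 0 -0.038 0 0 0;0 0 -0.045 0 0 0;0 0 -0.048 0 0 0;0 0 -0.05 0 0 0;0 0 -0.0505 0 0 0;0 0 -0.0505 0 0 0",
)

```text
time: 23.1
eef_pos: [0.5795, -0.2501, 0.0628]
tcp_rot: [0.692, 0.722, 0.0, 0.001]
contact_force: [-1.5, 2.5, 5.4]
opening: 0.579
```

Emit:
jog_arm(
  commands="0 0 0 0 0 0;0 0 0 0 0 0;0 0 0 0 0 0;0 0 0 0 0 0;0 0 0 0 0 0;0 0 0.03 0 0 0;0 0 0.09 0 0 0;0 0 0.15 0 0 0;0 0 0.188 0 0 0;-0.01 -0.03 0.188 0 0 -0.12;-0.02 -0.06 0.188 0 0 -0.24;-0.03 -0.09 0.188 0 0 -0.36;-0.037 -0.111 0.188 0 0 -0.419;-0.037 -0.111 0.188 0 0 -0.419;-0.037 -0.111 0.188 0 0 -0.419;-0.037 -0.111 0.188 0 0 -0.419",
  gripper=90,
)

```text
time: 25.1
eef_pos: [0.5423, -0.3598, 0.2488]
tcp_rot: [0.827, 0.563, 0.0, -0.0]
contact_force: [0.4, 0.3, -0.2]
opening: 0.898
```

```bash
python3 - <<'E'
from h import *
from plant import *
settle(4)
c=vision.read_camera("wrist"); cv2.imwrite("pics/w6.png",c["frame"][:,:,::-1])
X=wcloud(c)
for p in [(.522,-.112),(.58,-.25),(.542,-.361)]: tops(X,.104,.117,100,p,.055)
print(get_state()["eef_pos"],get_state()["tcp_rot"],get_state()["time"])
E
```

```text
F [ 0.33  0.29 -0.31] [0.27 0.18 0.12]
[277.  61.] 3444 z 0.1098 (array([ 579.9, -249.2]), array([50.6, 72.4]), 92.0)
[285. 188.] 3145 z 0.1097 (array([ 542.8, -360.4]), array([50.2, 71.4]), 68.0)
[ 0.54208451 -0.36034267  0.24893238] [8.26834539e-01 5.62445234e-01 2.41791861e-05 6.62113711e-05] 25.35
```

View pics/w6.png

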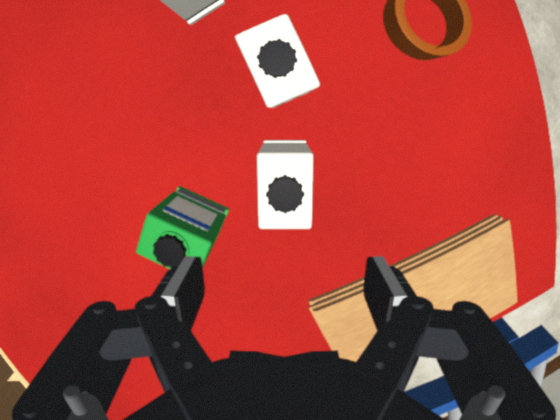

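B is back upright (277,58). C is centred (285,193), and the green look-alike at (180,230) is clear of the fingers.

Emit:
jog_arm(
  commands="0 0 -0.06 0 0 0;0 0 -0.11 0 0 0;0 0 -0.15 0 0 0;0 0 -0.175 0 0 0;0 0 -0.184 0 0 0;0 0 -0.187 0 0 0;0 0 -0.187 0 0 0",
)

```text
time: 26.22
eef_pos: [0.5426, -0.3614, 0.0632]
tcp_rot: [0.827, 0.562, 0.0, 0.001]
contact_force: [-0.3, 0.3, -0.3]
opening: 0.904
```

Emit:
jog_arm(
  commands="0 0 0 0 0 0;0 0 0 0 0 0;0 0 0 0 0 0;0 0 0 0 0 0;0 0 0 0 0 0;0 0 0 0 0 0;0 0 0 0 0 0;0 0 0.01 0 0 0;0 0 0.025 0 0 0;0 0 0.04 0 0 0;0 0 0.05 0 0 0;0 0 0.05 0 0 0;0 0 0.05 0 0 0;0 0 0.05 0 0 0;0 0 0.05 0 0 0",
  gripper=0,
)

```text
time: 28.1
eef_pos: [0.5416, -0.3606, 0.1111]
tcp_rot: [0.827, 0.562, -0.0, -0.001]
contact_force: [0.4, -1.2, -4.2]
opening: 0.578
```

```bash
python3 - <<'E'
from h import *
settle(10)
from plant import *
print(get_state()["eef_pos"])
E
```

```text
F [-0.06 -0.19 -4.24] [0.43 0.54 0.48]
[ 0.54186252 -0.36080989  0.11185153]
```

C hefts at 4.2 N against 2.4 N for the other two, so it is the fullest. Raising it to about 180 mm foot height and letting it settle.

Emit:
jog_arm(
  commands="0 0 0.02 0 0 0;0 0 0.05 0 0 0;0 0 0.08 0 0 0;0 0 0.11 0 0 0;0 0 0.125 0 0 0;0 0 0.13 0 0 0;0 0 0.13 0 0 0;0 0 0.13 0 0 0;0 0 0.13 0 0 0;0 0 0.13 0 0 0;0 0 0.13 0 0 0;0 0 0.13 0 0 0;0 0 0.13 0 0 0;0 0 0.13 0 0 0;0 0 0.13 0 0 0;0 0 0.13 0 0 0",
)

```text
time: 30.6
eef_pos: [0.5418, -0.3608, 0.2418]
tcp_rot: [0.827, 0.562, -0.0, 0.0]
contact_force: [-0.5, 0.3, -3.5]
opening: 0.574
```

```bash
python3 - <<'E'
from h import *
from plant import *
settle(6)
c=vision.read_camera("wrist"); cv2.imwrite("pics/w7.png",c["frame"][:,:,::-1])
for n in ["top","scene"]:
    c=vision.read_camera(n); cv2.imwrite(f"pics/{n}7.png",c["frame"][:,:,::-1])
    X=cloud(c)
    print(n)
    for p in [(.522,-.112),(.58,-.25),(.4945,.378)]: tops(X,.1,.119,40,p,.07)
    H=X[...,2]; m=(np.hypot(X[...,0]-.542,X[...,1]+.361)<.06)&(H>.05)
    if m.any(): print("held lowest", np.round(np.percentile(H[m],[0.5,2,10]),3))
s=get_state();print(s["eef_pos"],s["tcp_rot"],np.abs(s["dq"]).max(),s["opening"],s["time"])
E
```

```text
F [ 0.21 -0.04 -4.48] [0.37 0.63 0.71]
top
[332. 212.] 484 z 0.1104 (array([ 523.4, -112. ]), array([51., 72.]), 99.2)
[387. 191.] 469 z 0.1103 (array([ 580.6, -250.5]), array([50.7, 72.5]), 92.2)
[138. 219.] 465 z 0.1138 (array([495.1, 377.2]), array([49.9, 73.2]), 96.5)
held lowest [0.185 0.192 0.27 ]
scene
[248. 221.] 600 z 0.1113 (array([ 520.8, -111.3]), array([50.6, 72.8]), 98.2)
[222. 284.] 729 z 0.1111 (array([ 578.1, -249.3]), array([51.3, 72.6]), 92.2)
[371.  87.] 378 z 0.1150 (array([493., 378.]), array([50.1, 75.8]), 96.9)
held lowest [0.187 0.202 0.289]
[ 0.54182898 -0.36083177  0.24179555] [ 8.27084836e-01  5.62077106e-01 -4.43107431e-06 -1.26255505e-05] 0.0018081152130190042 0.5839087102995459 31.05
```

View pics/scene7.png

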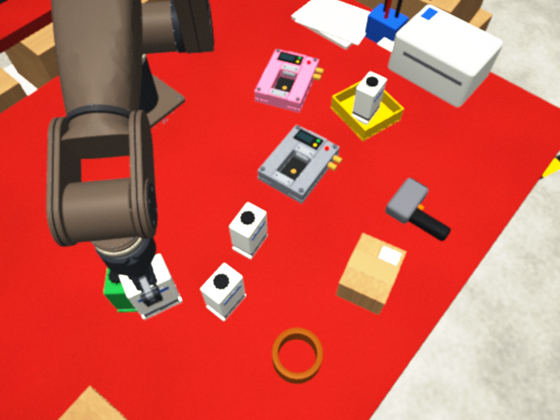

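View pics/w7.png

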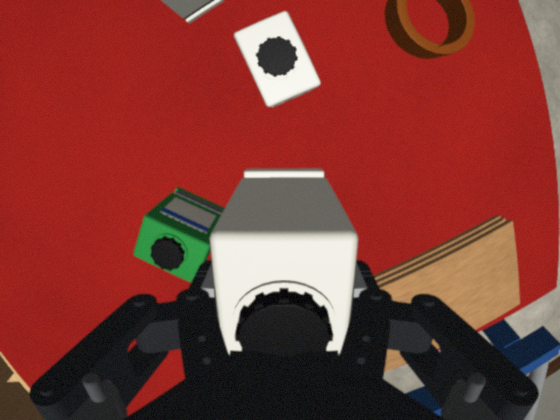

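The scene view shows C held upright at (150,285). A (248,225) and B (223,290) stand on the bench, and the empty stands in the tray (370,95). The tape, carton and scanner are unmoved. Handing in.

```bash
python3 -c "
from plant import ctrl
print(ctrl.sign_off())"
```

```text
the job is handed in; nothing more can be done
None
```

The job is done and handed in at about 31 s, within the 72 s limit; sign-off gives no verdict.

- **Empty canister:** I pulled it straight up out of the grey ink station and stood it in the yellow tray. Its top reads 114 mm (expected 114), and it stands within about 2 mm of the tray centre, let go.
- **Hefting:** the canister nearest the ink station and the middle one both read about 2.4 N. The third, next to the green look-alike, read about 4.2 N and so is the fullest. Readings scattered by about 0.5 N, so the gap of about 1.8 N is clear.
- **Final state:** the fullest is held upright and still (joint speeds under 0.002 rad/s), with its foot about 180 mm above the bench. The other two stand level where they were, their tops at about 110 mm.
- **Other things:** the tape roll, carton and hand scanner look unmoved in the last picture; I did not measure them again.

The scene and top cameras differed by 1 to 2 mm, which is within the calibration. No check failed.

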